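# Lock the pressure-test cap onto the repaired garden pump

### The arm

A 6-joint arm with a two-finger parallel gripper is mounted at the origin on the work surface. World frame = base frame: x ahead of the robot, y to its left, z up, the work surface at z = 0. Lengths are in m, angles in rad, forces in N, time in s.
With the tool pointing down it reaches from about 0.275 to 0.85 m from the base axis. Payload 19 kg.
Tool frame: the origin (TCP) lies midway between the tips of the shut fingers; the grasp point (between the pads) lies 19 mm behind it; z points along the fingers, y is the line along which they close (so a half turn about z gives the same grasp; the last joint's range is limited). The gripper opens to 85 mm and grips with 20 to 120 N. Pads are 22 mm wide; open, the fingers measure 114 mm over their backs; the gripper's body (76 mm by 85 mm) begins 54 mm behind the grasp point. The pads swing forward as they close: fully open they stand 13 mm farther back than shut.
Start: joints at [-0.134, 0.15, 1.437, -0, 1.554, -0.134], TCP at [0.575, -0, 0.231] pointing down, gripper open.
Joint ranges: [-2.8, 2.8], [-0.68, 2.1], [0.12, 2.68], [-1.39, 4.53], [0.16, 2.79], [-2.81, 2.81]. Speed limits (rad/s): [1.89, 1.89, 2.22, 3.01, 3.01, 3.01].

### API

Orientations are given as a 3x3 rotation matrix whose columns are the frame's x, y, z axes.
In Python, from cell import robot gives the robot as it stands. The module is installed in compiled form; this text tells all that it offers.
- The arm moves only by the tool apply_moves, never from a script. Its argument "motion" is a list of rows, each a list of 3 entries, a list of its own where there are three numbers: the opening, from -1 (shut) to 1 (fully open), so that 0 is half open, then the shift along the tool's x, y, z in cm, then the turn, a rotation vector about the tool's x, y, z in rad. A call has 1 to 20 rows; each row is the pose to reach, as a shift and turn from the pose commanded when the call began, along the tool's axes at that moment; what a row does not reach only later rows make up. A row lasts 1/8 s, in which the tool goes at most 62.5 mm and 10.7 degrees, less where a joint would pass 70% of its speed; a pose out of reach is approached as far as the arm can. A call with a gripper value outside its range is refused whole. The fingers move at their own pace and stop on an object; the grip force is fixed at half the most. Time passes only in rows, so rows that repeat a pose let the fingers close. It gives the time, the measured TCP pose, the force, the opening and the grip force at its end, in the units of the state.
- robot.get_obs(): the state, without advancing time (a new reading comes with each control period).
- robot.get_image(name): name is "scene" or "side" or "wrist"; returns a dict with "frame" (384x512x3 uint8, blue, green, red), "camera_matrix" (3x3 intrinsics, pixels), "eye" and "orientation" of the camera in the world. Camera axes: x right, y down, z forward; pixel columns grow to the right and rows downward; lengths in m; the calibration is good to about 2 mm. A picture is of the moment at which its call begins. There is no depth.
- robot.job_done(): hands the job in; it is judged then, once.
The state is a dict: "clock": time; "joints": joint angles; "qvel": joint speeds; "joint_efforts": joint torques, N m; "tcp_pos": TCP position; "tcp_rot": TCP orientation; "ft_force": force on the tool from outside, world axes, zero at the start; "ft_torque": the same for the moment, N m; "opening": finger opening in m; "grip_force": force on a finger pad.
Only numpy, scipy, OpenCV 4.12 (cv2) and the standard library are available. Lean on these libraries where they do the work, as an engineer would, in place of code of your own. Each camera call takes 0.05 s, during which the arm holds its last target. There are 200 camera calls.

### The job

The garden pump is ready for its pressure test: push the metal cap, on its wooden saddle, along between the wooden strips until it sits fully home on the pump's grooved adaptor, with both cam arms still standing open. Then swing the two cam arms shut against the sides of the cap, one after the other, so that both lie fully closed and the cap stays fully home. Leave the jar, the screwdriver and the wrench alone.

Things in the scene. Friction and masses are not known exactly. Their poses are not given: they have to be found in the camera images.
- adaptor (a point): Middle of the groove of the pump's fixed aluminium adaptor, on its axis, 72 mm above the table. x: level, along the axis into the pump = the way the cap is pushed; y: left of that; z up. Free tip 25 mm towards -x; diameter 52 mm, groove 20 mm wide, 5 mm deep; a 62 mm flange at x = 40 to 54 mm.
- guide (a point): Middle of the track between two fixed wooden guide strips, on top of the 18 mm plywood board (540 x 160 mm), 100 mm before the adaptor point; axes as the adaptor. The strips run along x from -117 to +117 mm of here, 59 mm apart, 12 mm wide, tops 32 mm above the table. They lead the cap straight onto the adaptor.
- pump (a point): Middle of the green garden pump, fixed on the board, 200 mm beyond the adaptor point; axes as the adaptor. Its round front housing (100 mm diameter, top 122 mm above the table, brass-capped port up to 150 mm) begins 98 mm beyond the adaptor point, the motor reaches to 308 mm.
- cap_axis (a point): Loose aluminium test cap: point on its axis between the arm pivots, 72 mm above the table. x: out of its open mouth to the pump; y left; z up. Mouth 18 mm towards +x, closed end 72 mm towards -x. 58 to 74 mm thick, top 109 mm above the table. Starts 60 to 115 mm short of the adaptor point; fully home (bottomed on the adaptor's tip) it coincides with it, to about 1.5 mm.
- push_block (a point): Middle of the flat back face of the wooden block behind the cap, the place to push; 90 mm behind cap_axis, 50 mm above the table; axes as the cap. Block 56 mm wide, top 62 mm above the table, one piece with the cap's saddle (22 mm high, runs from here to 30 mm before cap_axis). Cap with saddle 0.5 to 0.85 kg, 2 to 6 N of sliding friction. Short of home, the cams foul the adaptor.
- pivot_left (a point): Vertical pivot of the left cam arm, on the cap, 34.5 mm to the left (+y) of the cap's axis and 72 mm above the table; same axes as the cap. The arm's bar runs with its middle 5.5 mm outside the pivot (on the side away from the cap when shut). Shut and home, the cam sits in the adaptor's groove and holds the cap.
- pivot_right (a point): Vertical pivot of the right cam arm, on the cap, 34.5 mm to the right (-y) of the cap's axis; same axes as the cap.
- grip_left (a point): Point on the left steel cam arm, mid-thickness, 65 mm along from the pivot. The arm is a flat bar 92 mm long, 7 mm thick, 18 mm high (63 to 81 mm above the table), end bent slightly outward. It can be pushed shut from its outer face with the closed fingers. The board below is 18 mm high and reaches 80 mm to each side of the axis.
- grip_right (a point): The same point on the right cam arm, its mirror image.
- cam_left (a joint): Angle of the left cam arm about its vertical pivot: 0 = shut, lying along the side of the cap and pointing to its back; pi/2 = standing out square to the left; more = leaning towards the pump; stop at 2.0. Starts between 1.3 and 1.8. Stiff hinge (0.1 N m, about 1.5 N at the grip point): stays where it is left.
- cam_right (a joint): The same for the right cam arm: 0 = shut, pi/2 = standing out square to the right.
- jar_mid (a point): Centre of a glass jar, 68 mm in diameter, 90 mm high: a bystander.
- screwdriver: Screwdriver 190 mm long lying on the table: a bystander.
- wrench: Wrench 180 mm long lying on the table: a bystander.
Things that resemble listed ones, but are neither listed nor needed, are in the scene too. Leave any black or pink look-alike of the part that bears cap_axis alone.

How it is judged:
On the way, in this order (a step that is already met when the one before it is completed fails the run):
1. the cap is fully home on the adaptor, both arms still open (x of cap_axis in the frame of adaptor above -0.004 m and distance between cap_axis and adaptor below 0.006 m and value of joint each of cam_left, cam_right above 0.9 rad), for 0.1 s.
2. one arm is shut while the other is still open, the cap home (distance between cap_axis and adaptor below 0.007 m and ((value of joint cam_left below 0.15 rad and value of joint cam_right above 0.6 rad) or (value of joint cam_right below 0.15 rad and value of joint cam_left above 0.6 rad))), for 0.1 s.
At the end, for the whole second after the job is handed in: Both cam arms shut to within 0.15 rad, the cap on the adaptor within 7 mm of home and in line to 0.1 rad, at rest (value of joint each of cam_left, cam_right below 0.15 rad and distance between cap_axis and adaptor below 0.007 m and angle between the x axis of cap_axis and the x axis of adaptor, either way round below 0.1 rad and linear speed of cap below 0.02 m/s); the robot touches nothing.
It fails at once if the jar is moved by more than 30 mm (distance of jar_mid from where it was at the start of the episode above 0.03 m).
It fails at once if the screwdriver is moved by more than 30 mm (distance of screwdriver from where it was at the start of the episode above 0.03 m).
It fails at once if the wrench is moved by more than 30 mm (distance of wrench from where it was at the start of the episode above 0.03 m).
It also fails if it takes over 59 s, if anything falls off the work surface, if the arm or the gripper's body presses on something with over 40 N, if the wrist force passes 120 N, or if a joint passes its speed limit or range.

## Working session

There is one attempt and no reset: what is moved stays moved. The work goes in short steps, Python scripts to look and compute and a tool call to move; the robot and the scene stay as the last step left them, time stands still between calls to the robot, and variables do not carry over. Pictures are saved under pics/ and viewed, at most 10 in all, crops included, and the job is handed in when it is done.

Besides the shell and the picture viewer there is one more tool, called after "Request:" as a command line: name --argument value ..., lists and objects as JSON in quotes. apply_moves: Moves the arm, as the interface text tells. Its arguments: {"type":"object","properties":{"motion":{"type":"array"}},"required":["motion"]}

```bash
mkdir -p pics; cat > h.py <<'E'
import numpy as np, cv2
from cell import robot
def snap(n,f):
    d=robot.get_image(n); cv2.imwrite(f,d["frame"]); np.savez(f[:-4]+'.npz',K=d["camera_matrix"],e=d["eye"],R=d["orientation"],f=d["frame"]); return d
def ray(c,u,v,z):
    d=np.load(c); r=d['R']@np.linalg.solve(d['K'],[u,v,1.]); e=d['e']; return e+r*(z-e[2])/r[2]
def proj(c,p):
    d=np.load(c); q=d['K']@(d['R'].T@(np.array(p)-d['e'])); return q[:2]/q[2]
E
python3 - <<'E'
from h import *
for n in("scene","side"):
    d=snap(n,f'pics/{n}0.png'); print(n,d["eye"],d["orientation"].round(2).tolist())
a=[cv2.imread(f'pics/{n}0.png') for n in("scene","side")]
cv2.imwrite('pics/sceneB.png',cv2.resize(a[0],(800,600)))
cv2.imwrite('pics/sideB.png',cv2.resize(a[1],(800,600)))
o=robot.get_obs();print(o['tcp_rot'],o['tcp_pos'])
E
```

```text
scene [ 1.21764787 -0.79320835  0.82521726] [[0.72, 0.43, -0.54], [0.69, -0.44, 0.57], [0.01, -0.79, -0.62]]
side [0.52466252 0.67124902 0.68888004] [[-1.0, 0.0, 0.02], [-0.02, 0.63, -0.78], [-0.02, -0.78, -0.63]]
[[ 2.59907026e-05  9.99999370e-01 -1.12219953e-03]
 [ 9.99999990e-01 -2.58309592e-05  1.42362685e-04]
 [ 1.42333608e-04 -1.12220322e-03 -9.99999360e-01]] [5.74772225e-01 1.07453239e-05 2.30736734e-01]
```

View pics/sceneB.png

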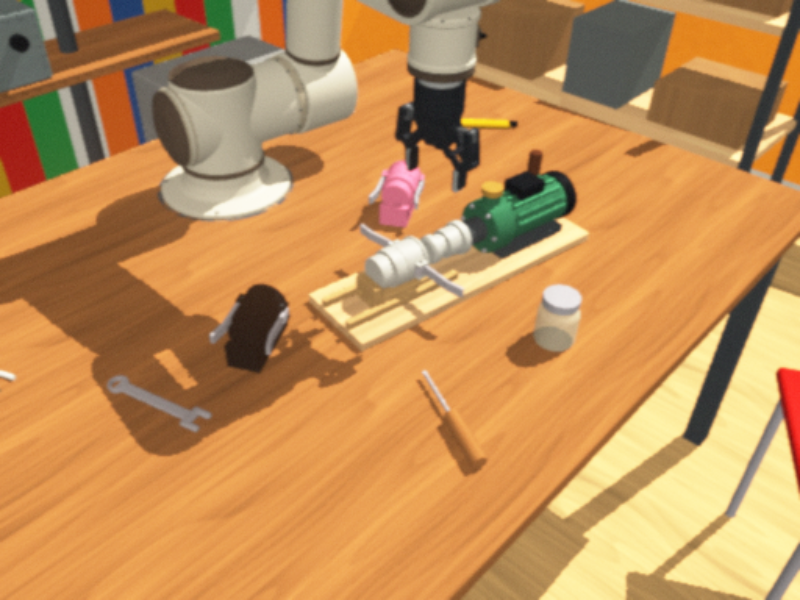

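View pics/sideB.png

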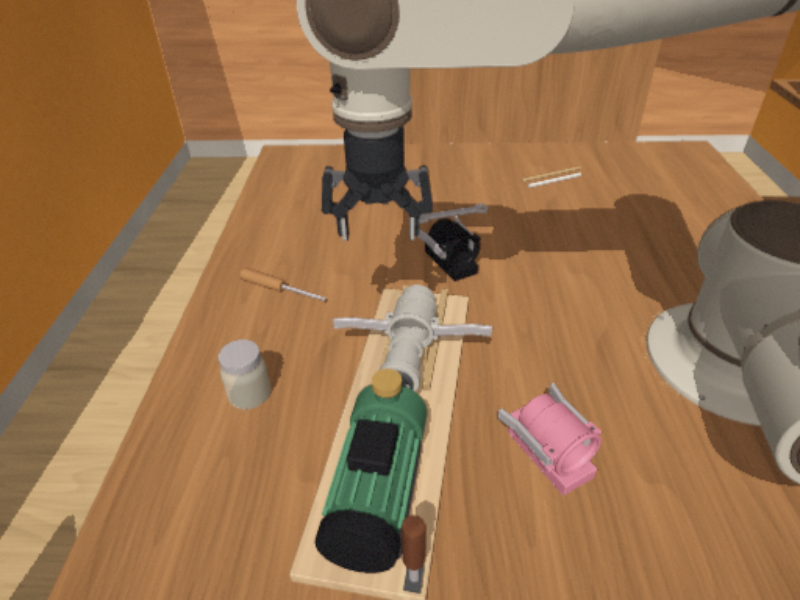

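Candidates for the cap (pixels in the 800-wide pictures): the aluminium cap on the board at side (410,315) and scene (395,262), the black one at side (455,250), and the pink one at side (553,440). I choose the aluminium one on the track. I'll check it in a close crop that holds both views.

```bash
python3 - <<'E'
from h import *
a=cv2.imread('pics/scene0.png')[130:230,195:328]; b=cv2.imread('pics/side0.png')[175:275,200:333]
cv2.imwrite('pics/c1.png',np.vstack([cv2.resize(x,None,fx=3,fy=3,interpolation=cv2.INTER_CUBIC) for x in(a,b)]))
# board corners -> world
for c,u,v in [('scene',311,300),('scene',362,347),('scene',587,235),('side',468,297),('side',292,577),('side',425,599)]:
    print(c,u,v,ray(f'pics/{c}0.npz',u*.64,v*.64,.018).round(4))
E
```

```text
scene 311 300 [ 0.4439 -0.1546  0.018 ]
scene 362 347 [ 0.5898 -0.1773  0.018 ]
scene 587 235 [0.6742 0.3482 0.018 ]
side 468 297 [ 0.4254 -0.1408  0.018 ]
side 292 577 [0.6672 0.366  0.018 ]
side 425 599 [0.5139 0.389  0.018 ]
```

View pics/c1.png

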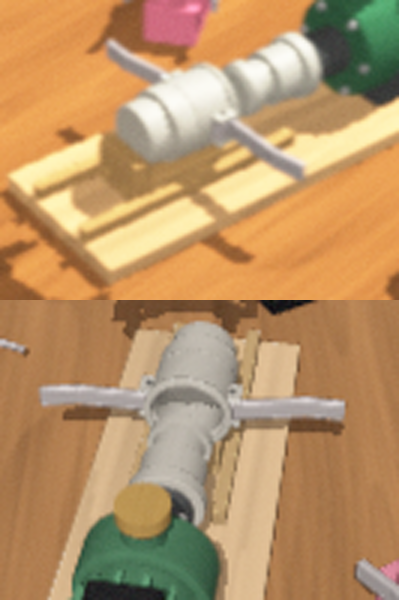

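The crop shows the aluminium cap on its saddle between the strips, with both steel arms standing out. The arm tips are at scene crop (303,170) and (108,43). It is the right one, so I fit a model to these points.

```bash
cat > fit.py <<'E'
from h import *
from scipy.optimize import least_squares
def W(p,x,y,z):
    c,s=np.cos(p[2]),np.sin(p[2]); return [p[0]+c*x-s*y,p[1]+s*x+c*y,z]
def arm(p,side,l,off=5.5e-3):
    q=p[5] if side>0 else p[6]
    x=p[4]-np.cos(q)*l+np.sin(q)*off; y=.0345+np.sin(q)*l+np.cos(q)*off
    return x,side*y
E
python3 - <<'E'
from fit import *
S='pics/scene0.npz';D='pics/side0.npz'
sc=lambda a,b:(195+a/3,130+b/3); sd=lambda a,b:(200+a/3,175+(b-300)/3)
def obs(p):
    b=p[3]
    return [(S,sc(8,178),W(p,b,.08,.018)),(S,sc(110,273),W(p,b,-.08,.018)),(S,(587*.64,235*.64),W(p,b+.54,-.08,.018)),
    (D,sd(298,345),W(p,b,.08,.018)),(D,sd(137,331),W(p,b,-.08,.018)),(D,(292*.64,577*.64),W(p,b+.54,-.08,.018)),(D,(425*.64,599*.64),W(p,b+.54,.08,.018)),
    (S,sc(82,233),W(p,-.217,-.0355,.032)),(S,sc(292,131),W(p,.017,-.0355,.032)),(S,sc(37,188),W(p,-.217,.0355,.032)),
    (D,sd(253,332),W(p,-.217,.0355,.032)),(D,sd(218,520),W(p,.017,.0355,.032)),
    (S,sc(303,170),W(p,*arm(p,-1,.092,.008),.072)),(S,sc(108,46),W(p,*arm(p,1,.092,.008),.072)),
    (D,sd(344,410),W(p,*arm(p,1,.092,.008),.072)),(D,sd(41,396),W(p,*arm(p,-1,.092,.008),.072)),
    (S,sc(226,120),W(p,*arm(p,-1,0,0),.08)),(D,sd(233,402),W(p,*arm(p,1,0,0),.081)),(D,sd(148,391),W(p,*arm(p,-1,0,0),.081))]
f=lambda p:np.concatenate([proj(c,w)-uv for c,uv,w in obs(p)])
r=least_squares(f,[.53,.06,1.72,-.22,-.09,1.5,1.5],loss='soft_l1')
p=r.x;print(p.round(4));print(f(p).reshape(-1,2).round(1).tolist());np.save('p.npy',p)
print('cap',W(p,p[4],0,.072),'back',W(p,p[4]-.09,0,.05),'arms',W(p,*arm(p,1,.065),.072),W(p,*arm(p,-1,.065),.072))
# adaptor points check: flange top
print(proj(S,W(p,.047,0,.103)),proj(D,W(p,.047,0,.103)))
for c,u,v in [('scene',560,300),('scene',430,375),('scene',480,462)]:print(ray(f'pics/{c}0.npz',u*.64,v*.64,.08 if v==300 else .0))
E
```

```text
[ 0.5392  0.0607  1.4108 -0.2202 -0.0624  1.3552  1.587 ]
[[-0.3, -2.2], [0.4, -1.7], [1.3, -2.7], [0.2, -0.6], [-0.6, -1.2], [-0.9, -1.3], [1.6, 0.1], [0.4, -2.5], [-0.1, -1.3], [-0.1, -1.7], [-0.2, -0.8], [0.0, -2.6], [0.3, 0.1], [0.1, -0.2], [-0.2, -0.2], [-0.6, -0.4], [0.1, -1.7], [-0.7, -0.9], [0.1, -0.1]]
cap [np.float64(0.5293072430971548), np.float64(-0.0008854647316117389), 0.072] back [np.float64(0.5149711331500767), np.float64(-0.08973632827038264), 0.05] arms [np.float64(0.43004258087991076), np.float64(0.006490607549405086), 0.072] [np.float64(0.6284841157752719), np.float64(-0.010251047786709815), 0.072]
[293.6000252  141.60457163] [255.12377493 232.17593805]
[0.78413349 0.07113747 0.08      ]
[ 0.69663927 -0.13507591  0.        ]
[ 0.85699255 -0.21486643  0.        ]
```

The fit is good to about 3 mm. The cap is roughly 62 mm short and the axis heading is 1.411 rad. I'll shut the fingers and go behind the push block.

Request:
apply_moves --motion '[[-1,[-4,-2,0],[0,0,0.05]],[-1,[-8,-4,0],[0,0,0.1]],[-1,[-12.5,-6.6,2],[0,0,0.16]],[-1,[-12.5,-6.6,6],[0,0,0.16]],[-1,[-12.5,-6.6,10],[0,0,0.16]],[-1,[-12.5,-6.6,13],[0,0,0.16]],[-1,[-12.5,-6.6,13],[0,0,0.16]],[-1,[-12.5,-6.6,13],[0,0,0.16]],[-1,[-12.5,-6.6,13],[0,0,0.16]],[-1,[-12.5,-6.6,13],[0,0,0.16]]]'

```text
clock: 1.35
tcp_pos: [0.5093, -0.1251, 0.1022]
tcp_rot: [[0.159, 0.987, 0.001], [0.987, -0.159, -0.001], [-0.0, 0.001, -1.0]]
ft_force: [-0.2, 0.1, -0.5]
opening: 0.0001
grip_force: 0.0
```

```bash
python3 - <<'E'
from h import *
snap('scene','pics/scene1.png');snap('side','pics/side1.png')
a=cv2.imread('pics/scene1.png')[100:240,160:346]; b=cv2.imread('pics/side1.png')[120:260,190:376]
cv2.imwrite('pics/c2.png',np.hstack([cv2.resize(x,(400,301),interpolation=cv2.INTER_CUBIC) for x in(a,b)]))
o=robot.get_obs();print(o['tcp_pos'],o['tcp_rot'].round(3),o['ft_force'])
E
```

```text
[ 0.5091309  -0.12506421  0.10175595] [[ 0.159  0.987  0.001]
 [ 0.987 -0.159 -0.   ]
 [-0.     0.001 -1.   ]] [-0.16632694 -0.39692835  0.73805361]
```

View pics/c2.png

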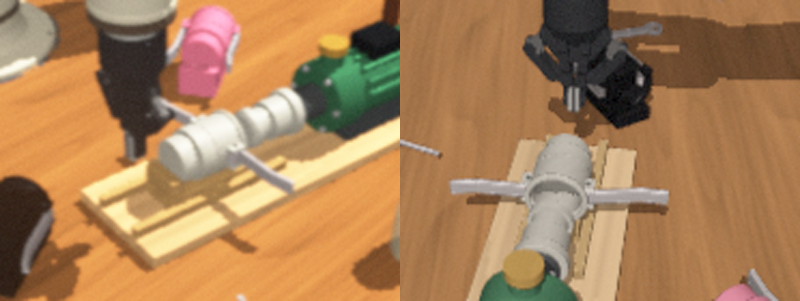

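The shut fingers hover just behind the block, in line with the cap; both arms are untouched. Next I go down and then push.

Request:
apply_moves --motion '[[-1,[0,0,3],[0,0,0]],[-1,[0,0,5.5],[0,0,0]],[-1,[0,0,5.5],[0,0,0]],[-1,[0.5,0,5.5],[0,0,0]],[-1,[1,0,5.5],[0,0,0]],[-1,[1.5,0,5.5],[0,0,0]],[-1,[2,0,5.5],[0,0,0]],[-1,[2.5,0,5.5],[0,0,0]],[-1,[3,0,5.5],[0,0,0]],[-1,[3.5,0,5.5],[0,0,0]],[-1,[4,0,5.5],[0,0,0]],[-1,[4.5,0,5.5],[0,0,0]],[-1,[5,0,5.5],[0,0,0]],[-1,[5.5,0,5.5],[0,0,0]],[-1,[6,0,5.5],[0,0,0]],[-1,[6.5,0,5.5],[0,0,0]],[-1,[7,0,5.5],[0,0,0]],[-1,[7.3,0,5.5],[0,0,0]],[-1,[7.6,0,5.5],[0,0,0]],[-1,[7.9,0,5.5],[0,0,0]]]'

```text
clock: 3.95
tcp_pos: [0.5217, -0.0472, 0.0465]
tcp_rot: [[0.159, 0.987, 0.0], [0.987, -0.159, -0.001], [-0.001, 0.0, -1.0]]
ft_force: [-1.2, -6.8, 3.0]
opening: 0.0005
grip_force: 2.9
```

Request:
apply_moves --motion '[[-1,[0.1,0,0],[0,0,0]],[-1,[0.2,0,0],[0,0,0]],[-1,[0.2,0,0],[0,0,0]]]'

```text
clock: 4.32
tcp_pos: [0.5221, -0.0452, 0.0465]
tcp_rot: [[0.159, 0.987, 0.0], [0.987, -0.159, -0.001], [-0.001, 0.0, -1.0]]
ft_force: [-1.0, -3.9, 4.3]
opening: 0.0003
grip_force: 2.4
```

```bash
python3 - <<'E'
from fit import *
snap('scene','pics/scene2.png');snap('side','pics/side2.png')
a=cv2.imread('pics/scene2.png')[100:200,220:353]; b=cv2.imread('pics/side2.png')[175:275,200:333]
cv2.imwrite('pics/c3.png',np.vstack([cv2.resize(x,None,fx=3,fy=3,interpolation=cv2.INTER_CUBIC) for x in(a,b)]))
o=robot.get_obs();print(o['tcp_pos'],o['ft_force'])
E
```

```text
[ 0.52205682 -0.04519372  0.04652802] [ 0.52525535 -4.92018193  4.04208067]
```

View pics/c3.png

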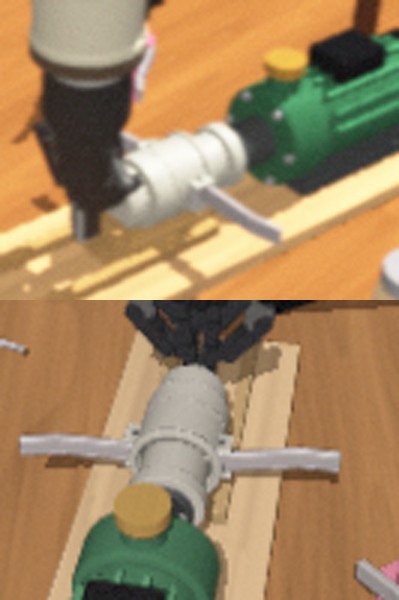

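The cap is nearly on the adaptor, with the arms still open, and the force is only sliding friction. I continue in fine steps until it stops against the adaptor.

Request:
apply_moves --motion '[[-1,[0.1,0,0],[0,0,0]],[-1,[0.2,0,0],[0,0,0]],[-1,[0.3,0,0],[0,0,0]],[-1,[0.3,0,0],[0,0,0]]]'

```text
clock: 4.92
tcp_pos: [0.5225, -0.0423, 0.0465]
tcp_rot: [[0.159, 0.987, 0.0], [0.987, -0.159, -0.001], [-0.0, 0.0, -1.0]]
ft_force: [-0.8, -4.4, 5.1]
opening: 0.0002
grip_force: 2.8
```

Request:
apply_moves --motion '[[-1,[0.1,0,0],[0,0,0]],[-1,[0.2,0,0],[0,0,0]],[-1,[0.2,0,0],[0,0,0]]]'

```text
clock: 5.3
tcp_pos: [0.5228, -0.0403, 0.0465]
tcp_rot: [[0.159, 0.987, 0.0], [0.987, -0.159, -0.001], [-0.0, 0.0, -1.0]]
ft_force: [-0.4, -5.7, 3.8]
opening: -0.0
grip_force: 2.8
```

Request:
apply_moves --motion '[[-1,[0.1,0,0],[0,0,0]],[-1,[0.2,0,0],[0,0,0]],[-1,[0.2,0,0],[0,0,0]]]'

```text
clock: 5.68
tcp_pos: [0.523, -0.0389, 0.0465]
tcp_rot: [[0.159, 0.987, 0.0], [0.987, -0.159, -0.001], [-0.001, 0.0, -1.0]]
ft_force: [-3.2, -10.8, 4.3]
opening: 0.0
grip_force: 5.5
```

Request:
apply_moves --motion '[[-1,[0.1,0,0],[0,0,0]],[-1,[0.2,0,0],[0,0,0]],[-1,[0.2,0,0],[0,0,0]]]'

```text
clock: 6.05
tcp_pos: [0.5231, -0.0387, 0.0465]
tcp_rot: [[0.159, 0.987, -0.001], [0.987, -0.159, -0.005], [-0.005, 0.0, -1.0]]
ft_force: [-5.2, -28.9, 5.5]
opening: 0.0
grip_force: 14.8
```

Request:
apply_moves --motion '[[-1,[0.1,0,0],[0,0,0]],[-1,[0.2,0,0],[0,0,0]],[-1,[0.2,0,0],[0,0,0]]]'

```text
clock: 6.42
tcp_pos: [0.5231, -0.0386, 0.0466]
tcp_rot: [[0.16, 0.987, -0.001], [0.987, -0.16, -0.008], [-0.008, -0.0, -1.0]]
ft_force: [-10.9, -47.1, 5.4]
opening: -0.0
grip_force: 24.1
```

The stop shows at y = −0.0387, exactly where the fit puts home (−0.039). I retract and work out the arm-closing path.

Request:
apply_moves --motion '[[-1,[-2,0,0],[0,0,0]],[-1,[-4,0,-0.5],[0,0,0]],[-1,[-4,0,-5],[0,0,0]],[-1,[-4,0,-10],[0,0,0]],[-1,[-4,0,-12],[0,0,0]],[-1,[-4,0,-12],[0,0,0]],[-1,[-4,0,-12],[0,0,0]]]'

```text
clock: 7.3
tcp_pos: [0.5168, -0.0734, 0.1651]
tcp_rot: [[0.159, 0.987, -0.002], [0.987, -0.159, 0.001], [0.0, -0.002, -1.0]]
ft_force: [0.2, 0.1, -0.2]
opening: 0.0001
grip_force: 0.0
```

```bash
cat > path.py <<'E'
import sys
from fit import *
from scipy.spatial.transform import Rotation as Ro
def target(p,side,q,r=.068,off=.020,z=.058):
    x=-np.cos(q)*r+np.sin(q)*off; y=side*(.0345+np.sin(q)*r+np.cos(q)*off)
    a=p[2]+side*(np.pi/2-q); X=np.array([np.cos(a),np.sin(a),0]);Z=np.array([0,0,-1.])
    return np.array(W(p,x,y,z)),np.c_[X,np.cross(Z,X),Z]
def rows(side,qs,**k):
    p=np.load('p2.npy');o=robot.get_obs();R=o['tcp_rot']
    for q in qs:
        t,T=target(p,side,q,**k); print(round(q,2),(R.T@(t-o['tcp_pos'])*100).round(1),Ro.from_matrix(R.T@T).as_rotvec().round(2))
E
python3 - <<'E'
from fit import *
snap('scene','pics/scene3.png');snap('side','pics/side3.png')
a=cv2.imread('pics/scene3.png')[100:200,220:353]; b=cv2.imread('pics/side3.png')[175:275,200:333]
cv2.imwrite('pics/c4.png',np.vstack([cv2.resize(x,None,fx=3,fy=3,interpolation=cv2.INTER_CUBIC) for x in(a,b)]))
p=np.load('p.npy');p[4]=0;np.save('p2.npy',p)
from path import *
rows(1,[1.55,1.55],z=.15);
E
```

```text
1.55 [ 15.5 -10.2   1.5] [-0.   -0.   -0.02]
1.55 [ 15.5 -10.2   1.5] [-0.   -0.   -0.02]
```

View pics/c4.png

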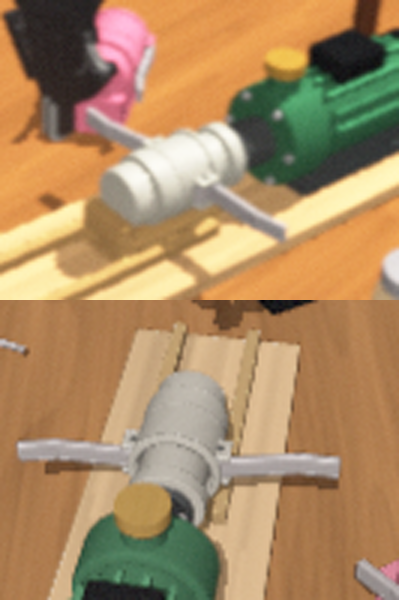

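The cap sits home against the adaptor and both arms are open. Tips are at scene crop (284,236) and (90,113), side crop (339,465) and (18,450). I refit the arm angles.

```bash
python3 - <<'E'
from path import *
p0=np.load('p2.npy');S='pics/scene3.npz';D='pics/side3.npz'
sc=lambda a,b:(220+a/3,100+b/3); sd=lambda a,b:(200+a/3,175+(b-300)/3)
def f(v):
    p=p0.copy();p[4:]=v
    return np.concatenate([proj(c,W(p,*arm(p,s,.092,.008),.072))-uv for c,uv,s in [(S,sc(284,236),-1),(S,sc(90,114),1),(D,sd(339,465),1),(D,sd(18,450),-1)]])
r=least_squares(f,[0,1.4,1.5]);print(r.x,r.fun.round(1))
E
```

```text
[0.00769782 1.30118969 1.51746929] [ 0.2 -0.9 -0.5 -0.2 -0.3  0.3 -0.2 -0.7]
```

Request:
apply_moves --motion '[[-1,[0,-5,0],[0,0,0]],[-1,[0,-10.2,0],[0,0,0]],[-1,[5,-10.2,0],[0,0,0]],[-1,[10,-10.2,0],[0,0,0]],[-1,[16.5,-10.2,0],[0,0,0]],[-1,[16.5,-10.2,0],[0,0,0]],[-1,[16.5,-10.2,0],[0,0,0]],[-1,[16.5,-10.2,2],[0,0,0]],[-1,[16.5,-10.2,2],[0,0,0]]]'

```text
clock: 8.52
tcp_pos: [0.4421, 0.1042, 0.1451]
tcp_rot: [[0.161, 0.987, -0.003], [0.987, -0.161, -0.0], [-0.001, -0.003, -1.0]]
ft_force: [-0.1, -0.3, 0.8]
opening: -0.0001
grip_force: 0.0
```

```bash
python3 - <<'E'
from path import *
rows(1,[1.57,1.5,1.4,1.3,1.2,1.1,1.0,.9,.8,.7,.6,.5,.4,.3,.2,.1,.0,-.03,-.06])
print(robot.get_obs()['tcp_pos'])
E
```

```text
1.57 [-0.7  0.1  8.7] [-0.  0. -0.]
1.5 [-1.2 -0.1  8.7] [-0.    0.   -0.07]
1.4 [-1.9 -0.2  8.7] [-0.    0.   -0.17]
1.3 [-2.6 -0.2  8.7] [-0.    0.   -0.27]
1.2 [-3.3 -0.2  8.7] [-0.    0.   -0.37]
1.1 [-4.  -0.1  8.7] [-0.    0.   -0.47]
1.0 [-4.7  0.1  8.7] [-0.   -0.   -0.57]
0.9 [-5.4  0.3  8.7] [-0.   -0.   -0.67]
0.8 [-6.   0.6  8.7] [-0.   -0.   -0.77]
0.7 [-6.6  1.   8.7] [-0.   -0.   -0.87]
0.6 [-7.2  1.4  8.7] [-0.   -0.   -0.97]
0.5 [-7.7  1.9  8.7] [-0.   -0.   -1.07]
0.4 [-8.2  2.4  8.7] [-0.   -0.   -1.17]
0.3 [-8.6  2.9  8.7] [-0.   -0.   -1.27]
0.2 [-9.   3.6  8.7] [-0.   -0.   -1.37]
0.1 [-9.3  4.2  8.7] [-0.   -0.   -1.47]
0.0 [-9.5  4.9  8.7] [-0.   -0.   -1.57]
-0.03 [-9.6  5.1  8.7] [-0.  -0.  -1.6]
-0.06 [-9.6  5.3  8.7] [-0.   -0.   -1.63]
[0.44213396 0.1041635  0.14511127]
```

Request:
apply_moves --motion '[[-1,[0,0,4],[0,0,0]],[-1,[0,0,8.7],[0,0,0]],[-1,[0,0,8.7],[0,0,0]],[-1,[0,0,8.7],[0,0,0]],[-1,[-0.7,0.1,8.7],[0,0,0]],[-1,[-1.2,-0.1,8.7],[0,0,-0.07]],[-1,[-1.9,-0.2,8.7],[0,0,-0.17]],[-1,[-2.6,-0.2,8.7],[0,0,-0.27]],[-1,[-3.3,-0.2,8.7],[0,0,-0.37]],[-1,[-4.0,-0.1,8.7],[0,0,-0.47]],[-1,[-4.7,0.1,8.7],[0,0,-0.57]],[-1,[-5.4,0.3,8.7],[0,0,-0.67]],[-1,[-6.0,0.6,8.7],[0,0,-0.77]],[-1,[-6.6,1.0,8.7],[0,0,-0.87]],[-1,[-7.2,1.4,8.7],[0,0,-0.97]],[-1,[-7.7,1.9,8.7],[0,0,-1.07]],[-1,[-8.2,2.4,8.7],[0,0,-1.17]],[-1,[-8.6,2.9,8.7],[0,0,-1.27]],[-1,[-8.6,2.9,8.7],[0,0,-1.27]]]'

```text
clock: 10.9
tcp_pos: [0.4584, 0.0153, 0.0604]
tcp_rot: [[-0.895, 0.445, 0.001], [0.445, 0.895, -0.0], [-0.001, 0.0, -1.0]]
ft_force: [0.1, -0.7, -0.8]
opening: -0.0001
grip_force: 0.0
```

```bash
python3 - <<'E'
from path import *
rows(1,[.2,.1,.05,.0,-.03,-.06])
print(robot.get_obs()['ft_force'])
snap('scene','pics/scene4.png');snap('side','pics/side4.png')
a=cv2.imread('pics/scene4.png')[100:200,220:353]; b=cv2.imread('pics/side4.png')[175:275,200:333]
cv2.imwrite('pics/c5.png',np.vstack([cv2.resize(x,None,fx=3,fy=3,interpolation=cv2.INTER_CUBIC) for x in(a,b)]))
E
```

```text
0.2 [-0.6 -0.3  0.2] [ 0.   0.  -0.1]
0.1 [-1.3 -0.4  0.2] [ 0.   0.  -0.2]
0.05 [-1.7 -0.4  0.2] [ 0.    0.   -0.25]
0.0 [-2.  -0.4  0.2] [ 0.   0.  -0.3]
-0.03 [-2.2 -0.4  0.2] [ 0.    0.   -0.33]
-0.06 [-2.5 -0.4  0.2] [ 0.    0.   -0.36]
[ 0.08916926 -0.67947366 -0.83961729]
```

View pics/c5.png

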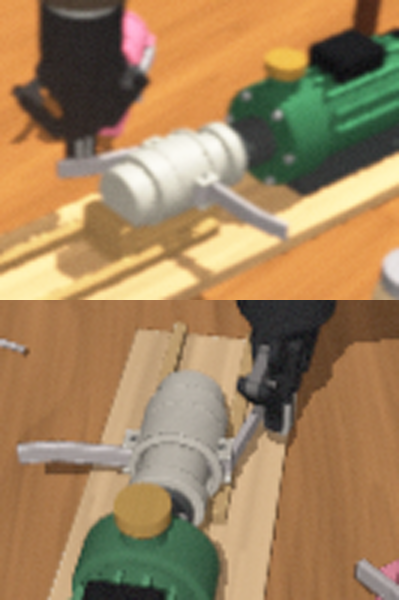

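The left arm is swinging with the finger behind it (side crop, about (255,430)), and the cap has not moved. I finish the swing.

Request:
apply_moves --motion '[[-1,[-0.6,-0.3,0],[0,0,-0.1]],[-1,[-1.3,-0.4,0],[0,0,-0.2]],[-1,[-1.7,-0.4,0],[0,0,-0.25]],[-1,[-2.0,-0.4,0],[0,0,-0.3]],[-1,[-2.0,-0.4,0],[0,0,-0.3]]]'

```text
clock: 11.62
tcp_pos: [0.4739, 0.0035, 0.0595]
tcp_rot: [[-0.987, 0.162, 0.0], [0.162, 0.987, -0.0], [-0.0, -0.0, -1.0]]
ft_force: [0.2, -0.3, 0.1]
opening: 0.0002
grip_force: 0.0
```

Request:
apply_moves --motion '[[-1,[-0.1,0,0],[0,0,0]],[-1,[-0.2,0,0],[0,0,0]],[-1,[-0.2,0,0],[0,0,0]]]'

```text
clock: 12.0
tcp_pos: [0.4752, 0.0033, 0.0593]
tcp_rot: [[-0.987, 0.161, -0.002], [0.161, 0.987, 0.0], [0.002, -0.0, -1.0]]
ft_force: [-8.0, 0.0, 5.5]
opening: -0.0001
grip_force: 3.7
```

Request:
apply_moves --motion '[[-1,[-0.1,0,0],[0,0,0]],[-1,[-0.2,0,0],[0,0,0]],[-1,[-0.2,0,0],[0,0,0]]]'

```text
clock: 12.38
tcp_pos: [0.4759, 0.0031, 0.059]
tcp_rot: [[-0.987, 0.161, -0.005], [0.161, 0.987, 0.0], [0.005, -0.0, -1.0]]
ft_force: [-20.2, 1.4, 13.2]
opening: 0.0
grip_force: 9.7
```

Request:
apply_moves --motion '[[-1,[0.5,0,0],[0,0,0]],[-1,[3,0,0],[0,0,0]],[-1,[4,0,-4],[0,0,0]],[-1,[4,0,-10],[0,0,0]],[-1,[4,0,-11],[0,0,0]],[-1,[4,0,-11],[0,0,0]],[-1,[4,0,-11],[0,0,0]]]'

```text
clock: 13.25
tcp_pos: [0.4379, 0.0093, 0.1679]
tcp_rot: [[-0.987, 0.16, -0.002], [0.16, 0.987, 0.0], [0.002, 0.0, -1.0]]
ft_force: [-0.6, -0.2, -0.2]
opening: 0.0001
grip_force: 0.0
```

```bash
python3 - <<'E'
from path import *
rows(-1,[1.75],z=.165)
snap('scene','pics/scene5.png');snap('side','pics/side5.png')
a=cv2.imread('pics/scene5.png')[100:200,220:353]; b=cv2.imread('pics/side5.png')[175:275,200:333]
cv2.imwrite('pics/c6.png',np.vstack([cv2.resize(x,None,fx=3,fy=3,interpolation=cv2.INTER_CUBIC) for x in(a,b)]))
E
```

```text
1.75 [-19.    9.9   0.3] [-0.   -0.    1.39]
```

View pics/c6.png

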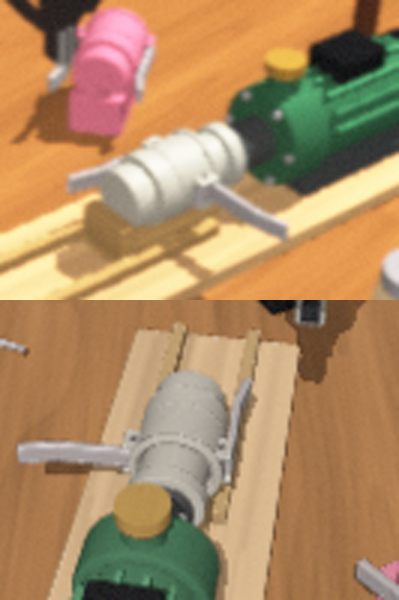

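The left arm lies along the cap: tip at side crop (248,381), scene crop (70,186). The right arm is still open. I check the angle by projection while working out the right-hand path.

```bash
python3 - <<'E'
from path import *
p=np.load('p2.npy')
print('obs scene',(220+70/3,100+186/3),'side',(200+248/3,175+81/3))
for q in (0,.1,.2):
    p[5]=q; w=W(p,*arm(p,1,.092,.008),.072); print(q,proj('pics/scene5.npz',w).round(1),proj('pics/side5.npz',w).round(1))
E
```

```text
obs scene (243.33333333333334, 162.0) side (282.6666666666667, 202.0)
0 [243.8 161. ] [281.6 203.3]
0.1 [242.2 159.3] [285.1 204. ]
0.2 [240.8 157.5] [288.6 204.9]
```

Request:
apply_moves --motion '[[-1,[0,5,0],[0,0,0.15]],[-1,[0,10,0],[0,0,0.3]],[-1,[-5,10.5,0],[0,0,0.45]],[-1,[-10,10.5,0],[0,0,0.6]],[-1,[-15,10.5,0],[0,0,0.8]],[-1,[-19,10.5,0],[0,0,1.0]],[-1,[-19,10.5,0],[0,0,1.2]],[-1,[-19,10.5,0],[0,0,1.39]],[-1,[-19,10.5,0],[0,0,1.39]],[-1,[-19,10.5,0],[0,0,1.39]],[-1,[-19,10.5,0],[0,0,1.39]]]'

```text
clock: 14.72
tcp_pos: [0.6426, 0.0825, 0.1687]
tcp_rot: [[-0.021, 1.0, -0.001], [1.0, 0.021, 0.0], [0.0, -0.001, -1.0]]
ft_force: [0.7, -0.6, -0.1]
opening: 0.0003
grip_force: 0.0
```

```bash
python3 - <<'E'
from path import *
rows(-1,[1.75,1.6,1.5,1.4,1.3,1.2,1.1,1.0,.9,.8,.7,.6,.5,.4,.3,.2,.1,.0,-.03])
print(robot.get_obs()['tcp_pos'])
E
```

```text
1.75 [-0.6 -0.2 11.1] [-0. -0.  0.]
1.6 [-1.6  0.  11.1] [-0.    0.    0.15]
1.5 [-2.3  0.1 11.1] [-0.    0.    0.25]
1.4 [-3.   0.1 11.1] [-0.    0.    0.35]
1.3 [-3.7  0.  11.1] [-0.    0.    0.45]
1.2 [-4.4 -0.1 11.1] [-0.    0.    0.55]
1.1 [-5.1 -0.4 11.1] [-0.    0.    0.65]
1.0 [-5.8 -0.6 11.1] [-0.    0.    0.75]
0.9 [-6.4 -1.  11.1] [-0.    0.    0.85]
0.8 [-7.  -1.4 11.1] [-0.    0.    0.95]
0.7 [-7.5 -1.9 11.1] [-0.    0.    1.05]
0.6 [-8.  -2.4 11.1] [-0.    0.    1.15]
0.5 [-8.4 -2.9 11.1] [-0.    0.    1.25]
0.4 [-8.8 -3.5 11.1] [-0.    0.    1.35]
0.3 [-9.1 -4.2 11.1] [-0.    0.    1.45]
0.2 [-9.3 -4.8 11.1] [-0.    0.    1.55]
0.1 [-9.5 -5.5 11.1] [-0.    0.    1.65]
0.0 [-9.6 -6.2 11.1] [-0.    0.    1.75]
-0.03 [-9.6 -6.4 11.1] [-0.    0.    1.78]
[0.64260581 0.08246369 0.16867267]
```

The left arm reads about 0.02 rad, so it is shut. Next, the right arm.

Request:
apply_moves --motion '[[-1,[0,0,5.5],[0,0,0]],[-1,[0,0,10.9],[0,0,0]],[-1,[0,0,10.9],[0,0,0]],[-1,[0,0,10.9],[0,0,0]],[-1,[-0.6,-0.2,10.9],[0,0,0]],[-1,[-1.6,0,10.9],[0,0,0.15]],[-1,[-2.3,0.1,10.9],[0,0,0.25]],[-1,[-3.0,0.1,10.9],[0,0,0.35]],[-1,[-3.7,0,10.9],[0,0,0.45]],[-1,[-4.4,-0.1,10.9],[0,0,0.55]],[-1,[-5.1,-0.4,10.9],[0,0,0.65]],[-1,[-5.8,-0.6,10.9],[0,0,0.75]],[-1,[-6.4,-1.0,10.9],[0,0,0.85]],[-1,[-7.0,-1.4,10.9],[0,0,0.95]],[-1,[-7.5,-1.9,10.9],[0,0,1.05]],[-1,[-8.0,-2.4,10.9],[0,0,1.15]],[-1,[-8.4,-2.9,10.9],[0,0,1.25]],[-1,[-8.8,-3.5,10.9],[0,0,1.35]],[-1,[-9.1,-4.2,10.9],[0,0,1.45]],[-1,[-9.1,-4.2,10.9],[0,0,1.45]]]'

```text
clock: 17.23
tcp_pos: [0.6029, -0.0099, 0.062]
tcp_rot: [[0.99, 0.14, 0.002], [0.14, -0.99, -0.0], [0.002, 0.001, -1.0]]
ft_force: [-0.4, 0.2, 0.8]
opening: 0.0001
grip_force: 0.0
```

```bash
python3 - <<'E'
from path import *
rows(-1,[.2,.1,.05,.0,-.03,-.06])
E
```

```text
0.2 [-0.7  0.1  0.4] [ 0.  -0.   0.1]
0.1 [-1.4  0.2  0.4] [ 0.  -0.   0.2]
0.05 [-1.8  0.2  0.4] [ 0.   -0.    0.25]
0.0 [-2.1  0.2  0.4] [ 0.  -0.   0.3]
-0.03 [-2.3  0.2  0.4] [ 0.   -0.    0.33]
-0.06 [-2.5  0.2  0.4] [ 0.   -0.    0.36]
```

Request:
apply_moves --motion '[[-1,[-0.7,0.1,0.2],[0,0,0.1]],[-1,[-1.4,0.2,0.2],[0,0,0.2]],[-1,[-1.8,0.2,0.2],[0,0,0.25]],[-1,[-2.1,0.2,0.2],[0,0,0.3]],[-1,[-2.1,0.2,0.2],[0,0,0.3]]]'

```text
clock: 17.85
tcp_pos: [0.5836, -0.0144, 0.0599]
tcp_rot: [[0.988, -0.156, 0.004], [-0.156, -0.988, -0.0], [0.004, -0.0, -1.0]]
ft_force: [6.4, 0.1, 1.7]
opening: 0.0001
grip_force: 3.2
```

Request:
apply_moves --motion '[[-1,[-0.1,0,0],[0,0,0]],[-1,[-0.2,0,0],[0,0,0]],[-1,[-0.2,0,0],[0,0,0]]]'

```text
clock: 18.23
tcp_pos: [0.5827, -0.0143, 0.0607]
tcp_rot: [[0.988, -0.156, 0.007], [-0.156, -0.988, -0.001], [0.007, -0.0, -1.0]]
ft_force: [11.7, -0.1, 4.1]
opening: -0.0002
grip_force: 6.1
```

Request:
apply_moves --motion '[[-1,[-0.1,0,0],[0,0,0]],[-1,[-0.2,0,0],[0,0,0]],[-1,[-0.2,0,0],[0,0,0]]]'

```text
clock: 18.6
tcp_pos: [0.5819, -0.0141, 0.0614]
tcp_rot: [[0.988, -0.156, 0.009], [-0.156, -0.988, -0.001], [0.009, -0.0, -1.0]]
ft_force: [17.3, -0.4, 8.2]
opening: -0.0001
grip_force: 9.1
```

The force builds against a hard stop, as on the left. I retract and look.

Request:
apply_moves --motion '[[-1,[0.5,0,0],[0,0,0]],[-1,[3,0,0],[0,0,0]],[-1,[4,0,-4],[0,0,0]],[-1,[4,0,-10],[0,0,0]],[-1,[6,0,-14],[0,0,0]],[-1,[6,0,-14],[0,0,0]],[-1,[6,0,-14],[0,0,0]]]'

```text
clock: 19.48
tcp_pos: [0.6371, -0.0232, 0.198]
tcp_rot: [[0.988, -0.157, -0.001], [-0.157, -0.988, 0.0], [-0.001, 0.0, -1.0]]
ft_force: [0.6, -0.6, -0.5]
opening: -0.0001
grip_force: 0.0
```

```bash
python3 - <<'E'
from path import *
snap('scene','pics/scene6.png');snap('side','pics/side6.png')
a=cv2.imread('pics/scene6.png')[100:200,220:353]; b=cv2.imread('pics/side6.png')[175:275,200:333]
cv2.imwrite('pics/c7.png',np.vstack([cv2.resize(x,None,fx=3,fy=3,interpolation=cv2.INTER_CUBIC) for x in(a,b)]))
p=np.load('p2.npy')
for q in (0,.1,.2):
    p[6]=q; w=W(p,*arm(p,-1,.092,.008),.072); print(q,(proj('pics/scene6.npz',w)-(220,100))*3,(proj('pics/side6.npz',w)-(200,175))*3+(0,300))
E
```

```text
0 [130.41274281 228.65283482] [145.97118372 374.64913571]
0.1 [138.19568524 233.28090647] [135.20561033 374.52517136]
0.2 [146.73552229 237.46832256] [124.42699301 375.10986713]
```

View pics/c7.png

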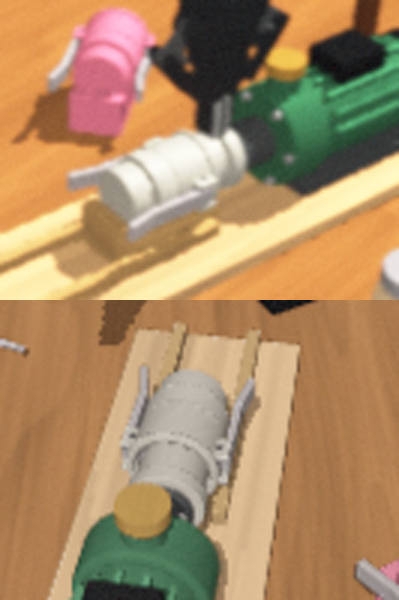

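Both arms lie along the cap. The right tip at side (143,368), scene (130,231), gives about 0.02 rad. I check whether the left arm or the cap shifted since the last picture.

```bash
python3 - <<'E'
from h import *
def sh(c,a,b,box):
    A,B=[cv2.resize(cv2.cvtColor(cv2.imread(f'pics/{c}{i}.png'),cv2.COLOR_BGR2GRAY),None,fx=4,fy=4,interpolation=cv2.INTER_CUBIC) for i in(a,b)]
    x0,y0,x1,y1=[4*k for k in box]; r=cv2.matchTemplate(B[y0-20:y1+20,x0-20:x1+20],A[y0:y1,x0:x1],cv2.TM_CCOEFF_NORMED); _,m,_,l=cv2.minMaxLoc(r); return (np.array(l)-20)/4,round(m,3)
print('left tip side',sh('side',5,6,(276,198,290,216)),'scene',sh('scene',5,6,(241,156,254,166)))
print('cap side',sh('side',5,6,(250,197,274,212)),'cap scene',sh('scene',5,6,(254,148,275,172)))
print('cap vs pushed home(3): side',sh('side',3,6,(250,197,274,212)),'scene',sh('scene',3,6,(254,148,275,168)))
E
```

```text
left tip side (array([0.5 , 0.75]), 0.906) scene (array([-0.75, -0.25]), 0.943)
cap side (array([ 0.  , -0.25]), 0.86) cap scene (array([-0.75, -0.25]), 0.957)
cap vs pushed home(3): side (array([ 0.  , -0.25]), 0.86) scene (array([-0.5,  0. ]), 0.966)
```

The cap moved by about 1 mm at most, and the left arm is still well inside 0.15 rad. I hand in.

```bash
python3 -c "
from cell import robot
print(robot.job_done())"
```

```text
the job is handed in; nothing more can be done
None
```

The cap is home on the adaptor with both cam arms shut, by my camera measurements, and the job is handed in at about 20 s; no verdict came back. The jar, screwdriver and wrench were not touched.

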